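# Wedge a hinged mould open a crack and hold it

### The job

Crack open the hinged press mould so that the laminate inside can let go: pick up the wooden wedge by its upright grip, lay it flat on the mould's apron and slide its thin end into the notch under the lid's front edge until the lid just lifts off the base, with a gap of about 4 mm along its front edge (at least 2 mm, at most 7 mm, and at no time over 10 mm). Lift the lid with the wedge alone, without touching it with the gripper, leave the other things where they are, and finish while still gripping the wedge in place with the lid resting on it.

Things in the scene. Friction and masses are not known exactly. Their poses are not given: they have to be found in the camera images.
- wedge: Dark wooden wedge, 150 x 36 mm, 0.15 kg, on the bench. Origin: centre of underside; x to the thin end, z up. Height 3 mm at the thin end (x = 75), rising 1 mm per 5 mm to 25 mm at x = -35, then level to the heel (x = -75 mm). On the heel stands a grip block, x = -74 to -32 mm, 24 mm wide in y, its top 67 mm above the underside. Grasp it across the 24 mm; 50 N holds it firmly
- wedge_grip (a point): middle of the wedge's grip, 48 mm above the wedge's underside and 53 mm behind its origin (x = -53 mm)
- wedge_tip (a point): middle of the wedge's thin end, at its underside (x = +75 mm)
- mould: Aluminium mould base, fixed. Origin: on the bench below the middle of the lid's front edge; x into the mould, away from the robot, z up. 180 mm wide in y, 170 mm deep (x = 0 to 170), 22 mm high; in front a flat apron, 90 mm wide, reaches to x = -85 mm, its top also at 22 mm
- notch (a point): middle of the notch mouth at apron height (x, y, z = 0, 0, 22 mm of the mould). The notch in the lid's underside is 60 mm wide, 90 mm deep and, lid shut, 10 mm high; its floor continues the apron. A wedge lying flat meets the lid when its tip is 35 mm past the lid's edge; each further 5 mm lifts the edge about 1 mm (4 mm gap at about 55 mm)
- lid (a joint): Grey painted lid, 180 mm wide, 150 mm deep, top 59 mm above the bench, hinged on its far side (x = 150, z = 22 mm of the mould). Radians: 0 shut, resting on the base, grows as the front edge rises; gap at the front edge = 150 mm x value (4 mm is 0.027). About 0.8 kg (0.5 to 1.2), falls shut by itself; driving the wedge in takes about 4 to 20 N
- lid_edge (a point): middle of the lid's front edge at its underside (level of the parting line), moving with the lid; its height above the mould's 22 mm is the gap
- pine_block: plain brown wood block, 45 x 125 x 34 mm, no slope and no grip; lies where the wedge does not, left or right. Leave alone. Origin: centre of underside, y along it
- carbon_coupon: black flat carbon plate, 50 x 90 x 4 mm, on the bench in front of the mould, to its right. Leave alone
- brass_weight: brass weight with a knob, 54 mm across, 63 mm high, right of the mould. Leave alone. Origin: centre of underside
Things that resemble listed ones, but are neither listed nor needed, are in the scene too. What is shaped like the wedge but green is not meant.

How it is judged:
On the way:
1. the wedge's thin end is inside the notch while the lid is still shut (x of wedge_tip in the frame of mould above 0.008 m and z of wedge_tip in the frame of mould below 0.032 m and y of wedge_tip in the frame of mould between -0.025 and 0.025 m and x of wedge in the frame of mould above -0.09 m and value of joint lid below 0.006 rad), for 0.05 s.
At the end, for the whole second after the job is handed in: Gap at the lid's front edge 2 to 7 mm (joint 0.0133 to 0.0467); wedge flat on the apron (19 to 26 mm up, tilt < 0.05 rad), tip over 35 mm past the edge, at rest, carrying the lid (> 0.5 N), still gripped (> 3 N); gripper off the lid; block, plate and weight moved < 30 mm (value of joint lid between 0.0133 and 0.0467 rad and x of wedge_tip in the frame of mould above 0.035 m and z of wedge in the frame of mould between 0.019 and 0.026 m and angle between wedge's own z axis and vertical below 0.05 rad and contact force between wedge and lid above 0.5 N and contact force between the fingers and wedge above 3 N and contact force between each of the arm, the fingers and lid below 0.5 N and linear speed of wedge below 0.01 m/s and distance of each of pine_block, carbon_coupon, brass_weight from where it was at the start of the episode below 0.03 m); the arm keeps its last pose, push and grip.
It fails at once if the lid is forced open by more than 10 mm (value of joint lid above 0.0667 rad).
It fails at once if the gripper pushes or lifts the lid (contact force between any of the fingers, the arm and lid above 3 N).
It fails at once if a bystander is pushed away (distance of any of pine_block, carbon_coupon, brass_weight from where it was at the start of the episode above 0.03 m).
It also fails if it takes over 42 s, if anything falls off the work surface, if the arm or the gripper's body presses on something with over 40 N, if the wrist force passes 120 N, or if a joint passes its speed limit or range.

### The arm

A 7-joint arm with a two-finger parallel gripper is mounted at the origin on the work surface; the furniture and walls round the work are solid. World frame = base frame: x ahead of the robot, y to its left, z up, the work surface at z = 0. Lengths are in m, angles in rad, forces in N, time in s.
With the tool pointing down it reaches from about 0.425 to 1.025 m from the base axis. Payload 3.6 kg.
Tool frame: the origin (TCP) lies between the finger pads; the fingertips stand 17 mm ahead of it and the grasp point (between the pads) lies 2 mm behind it; z points along the fingers, y is the line along which they close (so a half turn about z gives the same grasp; the last joint's range is limited). The gripper opens to 85 mm and grips with 20 to 120 N. Pads are 22 mm wide; open, the fingers measure 114 mm over their backs; the gripper's body (76 mm by 85 mm) begins 54 mm behind the grasp point. The pads swing forward as they close: fully open they stand 13 mm farther back than shut.
Start: joints at [-1.258, 0.591, 0.048, 1.609, -0.033, 0.943, -0.034], TCP at [0.287, 0.666, 0.212] pointing down, gripper open.
Joint ranges: [-2.69, 2.69], [-0.47, 2.24], [-1.27, 1.36], [0.19, 2.51], [-1.53, 4.68], [0.08, 2.07], [-3.09, 3.09]. Speed limits (rad/s): [2.57, 2.57, 3.14, 3.14, 3.14, 3.14, 3.14].

### API

Orientations are given as a 3x3 rotation matrix whose columns are the frame's x, y, z axes.
In Python, from rig import * gives the robot as it stands.
- The arm moves only by the tool send_rows, never from a script. Its argument "moves" is a list of rows, each a list of 5 numbers: the shift along the world's x, y, z in m, then the turn about the world's z in rad, then the opening, from -1 (shut) to 1 (fully open). In form: [[tx, ty, tz, twist, gripper], ...]. A call has exactly 10 rows; each row is the pose to reach, as a shift and turn from the pose commanded when the call began; what a row does not reach only later rows make up. A row lasts 1/12 s, in which the tool goes at most 41.7 mm and 7.16 degrees, less where a joint would pass 70% of its speed; a pose out of reach is approached as far as the arm can. A call with a gripper value outside its range is refused whole. The fingers move at their own pace and stop on an object; "force" is the grip in N (left out, the last holds). Time passes only in rows, so rows that repeat a pose let the fingers close, or fill a call up. It gives the time, the measured TCP pose, the force, the opening and the grip force at its end, in the units of the state.
- get_obs(): the state, without advancing time (a new reading comes with each control period).
- capture(name): name is "side" or "top" or "wrist"; returns (picture, depth): 384x512x3 uint8, red, green, blue; 384x512 float32, m along the optical axis (not along the pixel's ray), 0 where there is no reading.
- calibration(name): a dict with "fx", "fy", "cx", "cy" (pixels), "xyz" and "orientation" of the camera in the world; the wrist camera has in their place "tool_from_camera" (4x4, takes a point from camera to tool coordinates, whose origin is the TCP and whose axes are the flange's). Camera axes: x right, y up, looking along -z (the intrinsics and any distortion apply to the point x, -y, -z); pixel columns grow to the right and rows downward; lengths in m; the calibration is good to about 2 mm. A picture is of the moment at which its call begins: read the wrist's pose just before it. calibration takes no time and is no camera call.
- job_done(): hands the job in; it is judged then, once.
Trained networks look in the newest picture that a camera, given by its name, has taken for a name from the list of things; names that differ only in an ending like _2 or _b are one class to them, and where a whole thing is asked for, a point or a joint stands for the part that bears it (a point fixed in the world has none). Each returns a list of dicts, best first, with "conf" (0 to 1); they miss things now and then, are a little off and sometimes report something else, mostly with a low value. They report only what shows in the picture. A call takes as long as a camera call. They do not tell look-alikes from the thing itself.
- boxes_of(camera, name): "extent" ([left, top, right, bottom] in pixels, round what is visible of it).
- cut_out(camera, name): "pixels" (384x512 bool, what is visible of it) and "extent" ([left, top, right, bottom] in pixels, round what is visible of it).
The state is a dict: "t": time; "qpos": joint angles; "joint_vel": joint speeds; "effort": joint torques, N m; "position": TCP position; "tool_rot": TCP orientation; "wrist_force": force on the tool from outside, world axes, zero at the start; "ft_torque": the same for the moment, N m; "gripper_width": finger opening in m; "grip_force": force on a finger pad.
Only numpy, scipy, OpenCV 4.12 (cv2) and the standard library are available. Lean on these libraries where they do the work, as an engineer would, in place of code of your own. Each camera call takes 0.05 s, during which the arm holds its last target. There are 200 camera calls.

## Working session

There is one attempt and no reset: what is moved stays moved. The work goes in short steps, Python scripts to look and compute and a tool call to move; the robot and the scene stay as the last step left them, time stands still between calls to the robot, and variables do not carry over. Pictures are saved under pics/ and viewed, at most 10 in all, crops included, and the job is handed in when it is done.

Besides the shell and the picture viewer there is one more tool, called after ">>>" as a command line: name --pt "numbers of a row" for each row, then --argument value for the rest. send_rows: Moves the arm, as the interface text tells. Its arguments: {"type":"object","properties":{"moves":{"type":"array"},"force":{"type":"number"}},"required":["moves"]}

```bash
mkdir -p pics; cat > h.py <<'E'
from rig import *
import numpy as np, cv2
def cloud(cam,depth,st=None):
    c=calibration(cam); h,w=depth.shape
    u,v=np.meshgrid(np.arange(w),np.arange(h))
    P=np.stack([(u-c['cx'])/c['fx']*depth,-(v-c['cy'])/c['fy']*depth,-depth],-1)
    if 'xyz' in c: return P@np.array(c['orientation']).T+np.array(c['xyz'])
    T=np.array(c['tool_from_camera']); P=P@T[:3,:3].T+T[:3,3]
    return P@np.array(st['tool_rot']).T+np.array(st['position'])
E
python3 - <<'E'
from h import *
o=get_obs(); print(o['t'],o['position'],o['tool_rot'])
for c in ['top','side']:
    p,d=capture(c); np.savez(f'{c}.npz',p=p,d=d); print(c,{k:(v if not hasattr(v,'tolist') else v.tolist()) for k,v in calibration(c).items()})
    W=cloud(c,d); cv2.imwrite(f'pics/{c}.png',p[:,:,::-1])
    for n in ['wedge','mould','lid','pine_block','carbon_coupon','brass_weight']:
        for r in cut_out(c,n)[:4]:
            m=r['pixels']&(d>0); q=W[m]
            print(c,n,round(r['conf'],2),np.round(r['extent']),np.round(np.median(q,0),3),np.round(np.percentile(q,[2,98],0),3).tolist(),p[m].mean(0).round())
E
```

```text
0.0 [0.28646852 0.6650145  0.2107201 ] [[-9.18440005e-01  3.95559501e-01 -7.98870816e-04]
 [ 3.95560287e-01  9.18437441e-01 -2.17417411e-03]
 [-1.26302359e-04 -2.31285005e-03 -9.99997317e-01]]
top {'fx': 412.62589359204196, 'fy': 412.62589359204196, 'cx': 259.2206021417645, 'cy': 191.50528632384209, 'xyz': [0.4199191584468296, 0.002676767955225602, 1.1612386197007316], 'orientation': [[0.022803155568041588, 0.9845916822983961, -0.17337599385426553], [-0.9996390664552859, 0.024919279643439974, 0.010038242797268613], [0.014203975237396204, 0.17308451303009942, 0.984804548342761]]}
top wedge 0.85 [280. 163. 325. 199.] [ 0.653 -0.135  0.017] [[0.604, -0.197, 0.001], [0.703, -0.075, 0.068]] [ 50. 152.  69.]
top wedge 0.58 [137. 196. 173. 250.] [0.52  0.279 0.018] [[0.457, 0.247, 0.002], [0.595, 0.306, 0.069]] [98. 63. 38.]
top mould 0.84 [197. 144. 268. 239.] [0.632 0.065 0.048] [[0.498, -0.021, 0.016], [0.742, 0.15, 0.059]] [160. 163. 164.]
top lid 0.69 [200. 149. 269. 208.] [0.646 0.065 0.05 ] [[0.577, -0.021, 0.044], [0.724, 0.151, 0.06]] [148. 151. 150.]
top pine_block 0.78 [339. 215.
[... 934 characters left out ...]
02, -0.199, 0.0], [0.701, -0.088, 0.067]] [ 31. 123.  45.]
side mould 0.74 [211. 166. 308. 218.] [0.633 0.028 0.046] [[0.499, -0.029, 0.003], [0.743, 0.143, 0.059]] [133. 130. 127.]
side lid 0.55 [238. 169. 299. 210.] [0.647 0.035 0.049] [[0.577, -0.029, 0.025], [0.726, 0.147, 0.059]] [118. 116. 114.]
side pine_block 0.85 [194. 265. 255. 289.] [ 0.494 -0.282  0.032] [[0.433, -0.296, 0.001], [0.553, -0.245, 0.036]] [126. 100.  71.]
side carbon_coupon 0.77 [170. 233. 210. 250.] [ 0.42  -0.114  0.004] [[0.379, -0.138, 0.001], [0.463, -0.086, 0.007]] [76. 69. 62.]
side brass_weight 0.84 [285. 259. 316. 289.] [ 0.645 -0.304  0.039] [[0.623, -0.317, 0.002], [0.674, -0.273, 0.063]] [164. 149. 105.]
```

View pics/top.png

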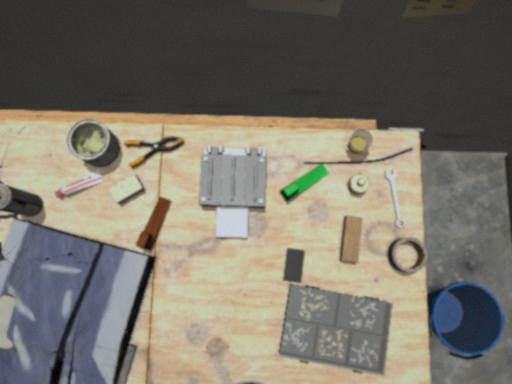

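View pics/side.png

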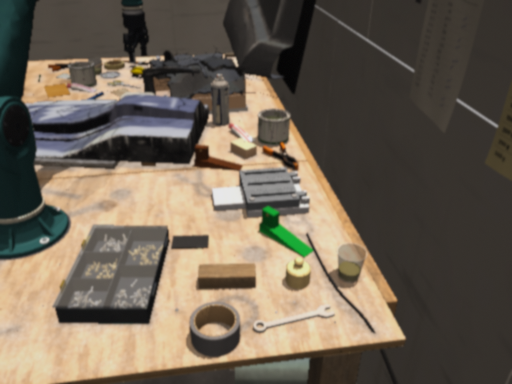

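Top view: mould at (233,178) with its apron at (232,222), pine block at (351,240), coupon at (293,265) and weight at (359,184). Two things are wedge-shaped: the green one at (303,182) and the dark brown one at (153,223) with a block on its heel. The brown one fits "dark wooden", and green is excluded. Next I'll measure both poses and check an enlarged crop.

```bash
python3 - <<'E'
from h import *
from scipy.optimize import minimize
Q={}
for c in ['top','side']:
    z=np.load(c+'.npz'); p,d=z['p'],z['d']; capture(c); W=cloud(c,d); Q[c]=(p,d,W)
    for r in cut_out(c,'wedge'):
        m=r['pixels']&(d>0)
        col=p[m].mean(0)
        if col[0]<col[1]: continue
        m=cv2.erode(m.astype(np.uint8),np.ones((2,2)))>0
        q=W[m]; q=q[(q[:,2]>.004)&(q[:,2]<.08)]
        g=q[q[:,2]>.058]; print(c,'grip top',g.mean(0).round(4),len(g),g.min(0).round(3),g.max(0).round(3))
        rect=cv2.minAreaRect(q[:,:2].astype(np.float32)); print('rect',rect)
        a=q[q[:,0]>np.percentile(q[:,0],1)]
        def cost(v):
            x,y,t=v; dx,dy=q[:,0]-x,q[:,1]-y
            X=dx*np.cos(t)+dy*np.sin(t);Y=-dx*np.sin(t)+dy*np.cos(t)
            # distance to outline: outside rect, plus height mismatch
            ox=np.maximum(abs(X)-.075,0);oy=np.maximum(abs(Y)-.018,0)
            h=np.where(X<-.035,.025,.025-(X+.035)/5)
            g=(X>-.074)&(X<-.032)&(abs(Y)<.012)
            hh=np.where(g,.067,h)
            top=q[:,2]-hh
            s=np.minimum(abs(top),.012)
            return np.mean(ox**2+oy**2)*50+np.mean(s**2)
        best=min((minimize(cost,[q[:,0].mean()+a0,q[:,1].mean()+b0,t],method='Nelder-Mead',options=dict(maxiter=800)) for a0 in(-.01,.01,.03) for b0 in(-.01,0,.01) for t in(-.6,-.4,-.2)),key=lambda s:s.fun)
        print('fit',best.x.round(4),best.fun)
    # lid top plane & apron
    x,y,zz=W[...,0],W[...,1],W[...,2]
    reg=(d>0)&(x>.45)&(x<.8)&(y>-.05)&(y<.18)
    for nm,lo,hi,xm in (('lid',.05,.066,.9),('apron',.014,.029,.575)):
        m=reg&(zz>lo)&(zz<hi)&(x<xm)
        q=W[m].astype(np.float32); print(c,nm,len(q),cv2.minAreaRect(q[:,:2]),np.median(q[:,2]),np.percentile(q,[1,99],0).round(4).tolist())
    # obstacles near wedge heel
    m=(d>0)&(x>.3)&(x<.6)&(y>.32)&(y<.5)&(zz>.02); q=W[m]
    if len(q):
      for yl in np.arange(.32,.5,.03):
        k=q[(q[:,1]>yl)&(q[:,1]<yl+.03)]
        if len(k): print('obst',yl.round(2),np.percentile(k[:,0],[2,98]).round(3),k[:,2].max().round(3))
p=Q['top'][0][140:265,120:290]; s=Q['side'][0][130:225,180:330]
a=cv2.resize(p,None,fx=3,fy=3,interpolation=3); b=cv2.resize(s,(int(150*2),int(95*2)),interpolation=3)
im=np.zeros((600,510,3),np.uint8); im[:a.shape[0],:510]=a; im[380:570,:300]=b
cv2.imwrite('pics/crop.png',im[:,:,::-1])
E
```

```text
top grip top [0.4768 0.2943 0.0657] 139 [0.457 0.279 0.059] [0.497 0.309 0.071]
rect ((0.5264486074447632, 0.2795400321483612), (0.03805645555257797, 0.14398689568042755), 70.46000671386719)
fit [ 0.5269  0.2793 -0.3334] 2.0799869633729454e-05
top grip top [ 0.6491 -0.2868  0.0617] 37 [ 0.639 -0.297  0.058] [ 0.659 -0.28   0.067]
rect ((0.6465779542922974, -0.2864636778831482), (0.050967738032341, 0.04886911064386368), 47.084537506103516)
fit [ 0.6687 -0.3318 -1.1134] 0.00026133009098158885Traceback (most recent call last):
  File "<stdin>", line 33, in <module>
cv2.error: OpenCV(4.12.0) /io/opencv/modules/imgproc/src/convhull.cpp:143: error: (-215:Assertion failed) total >= 0 && (depth == CV_32F || depth == CV_32S) in function 'convexHull'
```

```bash
python3 - <<'E'
from h import *
Q={}
for c in ['top','side']:
    z=np.load(c+'.npz'); p,d=z['p'],z['d']; W=cloud(c,d); Q[c]=(p,d,W)
    x,y,zz=W[...,0],W[...,1],W[...,2]
    for nm,lo,hi,x0,x1 in (('lid',.05,.066,.56,.75),('apron',.014,.029,.48,.57)):
        m=(d>0)&(x>x0)&(x<x1)&(y>-.05)&(y<.18)&(zz>lo)&(zz<hi)
        q=np.ascontiguousarray(W[m],dtype=np.float32); print(c,nm,len(q))
        if len(q)<5: continue
        print(cv2.minAreaRect(np.ascontiguousarray(q[:,:2])),np.median(q[:,2]),np.percentile(q,[1,99],0).round(4).tolist())
    # bench height near
    m=(d>0)&(x>.4)&(x<.5)&(y>0)&(y<.15); print('bench z',np.median(zz[m]))
    if c=='side':
        m=np.abs(cv2.erode(np.ones(3),np.ones(1)))>0
    m=(d>0)&(x>.3)&(x<.65)&(y>.3)&(y<.5)&(zz>.02); q=W[m]
    for yl in np.arange(.3,.5,.03):
        k=q[(q[:,1]>yl)&(q[:,1]<yl+.03)]
        if len(k): print('obst',yl.round(2),np.percentile(k[:,0],[2,98]).round(3),k[:,2].max().round(3))
p=Q['top'][0][140:265,120:290]; s=Q['side'][0][130:225,180:330]
a=cv2.resize(p,None,fx=3,fy=3,interpolation=3); b=cv2.resize(s,(300,190),interpolation=3)
im=np.zeros((570,510,3),np.uint8); im[:375]=a; im[380:570,:300]=b
cv2.imwrite('pics/crop.png',im[:,:,::-1])
E
```

```text
top lid 1483
((0.648667573928833, 0.06424218416213989), (0.17898210883140564, 0.14528460800647736), 89.5978012084961) 0.05191196 [[0.578, -0.022, 0.05], [0.7154, 0.152, 0.0614]]
top apron 925
((0.5307499170303345, 0.06547105312347412), (0.07808813452720642, 0.09047314524650574), 0.4192308783531189) 0.021334333 [[0.492, 0.021, 0.0158], [0.5694, 0.1093, 0.0261]]
bench z -0.0007083278980466456
obst 0.3 [0.303 0.628] 0.122
obst 0.33 [0.304 0.645] 0.127
obst 0.36 [0.305 0.633] 0.157
obst 0.39 [0.304 0.615] 0.167
obst 0.42 [0.302 0.475] 0.171
obst 0.45 [0.304 0.483] 0.168
obst 0.48 [0.304 0.634] 0.168
side lid 879
((0.6473224759101868, 0.05975349619984627), (0.18170174956321716, 0.14071877300739288), 89.06177520751953) 0.05230895 [[0.5796, -0.0271, 0.05], [0.7147, 0.1472, 0.0607]]
side apron 529
((0.5306857824325562, 0.06301319599151611), (0.07808559387922287, 0.09621933102607727), 0.32188674807548523) 0.021118 [[0.4923, 0.0167, 0.0147], [0.5691, 0.1071, 0.0243]]
bench z -0.0004954649083181994
obst 0.3 [0.302 0.638] 0.119
obst 0.33 [0.305 0.646] 0.125
obst 0.36 [0.309 0.627] 0.156
obst 0.39 [0.303 0.472] 0.165
obst 0.42 [0.303 0.479] 0.168
obst 0.45 [0.308 0.486] 0.167
obst 0.48 [0.304 0.628] 0.166
```

View pics/crop.png

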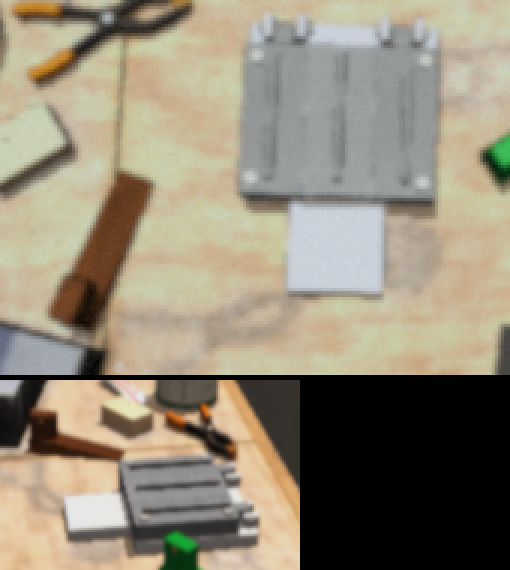

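The crop confirms that the brown thing at (153,223) in the top view is the wooden wedge, with its grip block at the near end and its thin end pointing away. The dark part beside its heel is close, so I'll check clearance in the grip frame.

```bash
python3 - <<'E'
from h import *
o=get_obs(); print(o['position'],o['t'])
t=-.3334; g=np.array([.4770,.2965])
for c in ['top','side']:
    z=np.load(c+'.npz'); d=z['d']; W=cloud(c,d); q=W[d>0]; e=q[:,:2]-g
    X=e[:,0]*np.cos(t)+e[:,1]*np.sin(t); Y=-e[:,0]*np.sin(t)+e[:,1]*np.cos(t)
    k=(abs(X)<.1)&(abs(Y)<.12)
    M=np.zeros((10,12))
    for x,y,zz in zip(X[k],Y[k],q[k][:,2]): 
        i,j=int((x+.1)//.02),int((y+.12)//.02); M[min(i,9),min(j,11)]=max(M[min(i,9),min(j,11)],zz)
    print(c,'rows X -90..90, cols Y -110..110 (mm)'); print((M*1000).round().astype(int))
E
```

```text
[0.28687206 0.66584531 0.21194174] 0.8
top rows X -90..90, cols Y -110..110 (mm)
[[  4   4   4 116 121 120 122 122 129 158 158 160]
 [  4   5   3 117 118 120 120 122 130 157 157 157]
 [  6   5   4 117 118 122 118 120 127 155 153 155]
 [  5   4   3 117 117 116 117 118 122   4   2   6]
 [  4   3   4   4   6  70  71   3   6   5   4   6]
 [  4   4   5   4   6  70  69   3   6   3   4   5]
 [  4   3   3   4   4  60  67   3   6   3   4   4]
 [  5   4   3   5   3  23  24   6   4   4   4   6]
 [  5   5   4   4   5  20  23   2   5   4   4  40]
 [  5   4   3   4   3  15  15   5   4   5  42  43]]
side rows X -90..90, cols Y -110..110 (mm)
[[  2   3   1 115 116 119 117 123 152 156 155 155]
 [  2   2   2 115 116 117 117 121 136 154 155 154]
 [  3   2   3 115 115 116 117 120 133 152 152 151]
 [  1   3   1 114 115 114 114 114 124 121   0   0]
 [  2   3   1   3  26  69  67   0   0   0   2   3]
 [  3   1   2   3  29  69  67   0   0   2   2   1]
 [  4   4   0   2  21  61  63  17   0   1   2   1]
 [  2   3   3   2  21  22  21   0   0   2   2   2]
 [  3   2   1   2  14  18  18  13   2   2   2  36]
 [  2   3   2   2   9  14  13   0   2   2  36  38]]
```

```bash
python3 - <<'E'
from h import *
t=-.3334; g=np.array([.4770,.2965])
for c in ['top','side']:
    z=np.load(c+'.npz'); d=z['d']; W=cloud(c,d); q=W[d>0]; e=q[:,:2]-g
    X=e[:,0]*np.cos(t)+e[:,1]*np.sin(t); Y=-e[:,0]*np.sin(t)+e[:,1]*np.cos(t)
    for y0 in range(-60,60,10):
        k=(X>-.06)&(X<.03)&(Y*1000>=y0)&(Y*1000<y0+10)&(q[:,2]>.085); 
        if k.any(): print(c,y0,'maxX',X[k].max().round(4),'maxz X>-.045',q[k&(X>-.045)][:,2].max().round(4) if (k&(X>-.045)).any() else None)
    k=(q[:,2]>.06)&(q[:,2]<.075)&(abs(X)<.03)&(abs(Y)<.02)
    print('grip top X',np.percentile(X[k],[1,50,99]).round(4),'Y',np.percentile(Y[k],[1,50,99]).round(4))
E
```

```text
top -50 maxX -0.0287 maxz X>-.045 0.1166
top -40 maxX -0.0291 maxz X>-.045 0.1174
top -30 maxX -0.0305 maxz X>-.045 0.1182
top -20 maxX -0.031 maxz X>-.045 0.1161
top -10 maxX -0.0324 maxz X>-.045 0.1171
top 0 maxX -0.0333 maxz X>-.045 0.1182
top 10 maxX -0.034 maxz X>-.045 0.1173
top 20 maxX -0.0351 maxz X>-.045 0.1185
top 30 maxX -0.0365 maxz X>-.045 0.118
top 40 maxX -0.0381 maxz X>-.045 0.1219
top 50 maxX -0.0392 maxz X>-.045 0.1265
grip top X [-0.0199  0.      0.0201] Y [-0.0122 -0.0008  0.0121]
side -60 maxX -0.0439 maxz X>-.045 0.1007
side -50 maxX -0.0283 maxz X>-.045 0.114
side -40 maxX -0.0294 maxz X>-.045 0.1144
side -30 maxX -0.0293 maxz X>-.045 0.1152
side -20 maxX -0.0306 maxz X>-.045 0.1154
side -10 maxX -0.0317 maxz X>-.045 0.1142
side 0 maxX -0.0316 maxz X>-.045 0.1145
side 10 maxX -0.0335 maxz X>-.045 0.1161
side 20 maxX -0.0337 maxz X>-.045 0.1141
side 30 maxX -0.0373 maxz X>-.045 0.1157
side 40 maxX -0.0367 maxz X>-.045 0.122
side 50 maxX -0.0383 maxz X>-.045 0.1241
grip top X [-0.0178  0.0027  0.0211] Y [-0.0176 -0.0061  0.0101]
```

>>> send_rows --pt "0.01 -0.02 0.02 0.01 0.2" --pt "0.03 -0.055 0.04 0.02 0.2" --pt "0.05 -0.09 0.04 0.03 0.2" --pt "0.07 -0.125 0.04 0.04 0.2" --pt "0.09 -0.165 0.04 0.05 0.2" --pt "0.11 -0.2 0.04 0.06 0.2" --pt "0.13 -0.24 0.04 0.07 0.2" --pt "0.15 -0.28 0.04 0.07 0.2" --pt "0.17 -0.32 0.04 0.073 0.2" --pt "0.2 -0.373 0.04 0.073 0.2" --force 80

```text
t: 1.63
position: [0.4725, 0.3174, 0.2523]
tool_rot: [[-0.945, 0.327, 0.0], [0.327, 0.945, 0.0], [-0.0, 0.0, -1.0]]
wrist_force: [0.9, -0.1, 0.5]
gripper_width: 0.0509
grip_force: 0.0
```

>>> send_rows --pt "0 0 -0.01 0 0.2" --pt "0 0 -0.03 0 0.2" --pt "0 0 -0.05 0 0.2" --pt "0 0 -0.06 0 0.2" --pt "0 0 -0.06 0 0.2" --pt "0 0 -0.06 0 0.2" --pt "0 0 -0.06 0 0.2" --pt "0 0 -0.06 0 0.2" --pt "0 0 -0.06 0 0.2" --pt "0 0 -0.06 0 0.2"

```text
t: 2.47
position: [0.4725, 0.3198, 0.1927]
tool_rot: [[-0.945, 0.327, 0.001], [0.327, 0.945, 0.001], [-0.001, 0.001, -1.0]]
wrist_force: [-0.0, -0.3, -0.6]
gripper_width: 0.0513
grip_force: 0.0
```

```bash
python3 - <<'E'
from h import *
o=get_obs(); p,d=capture('wrist'); W=cloud('wrist',d,o); cv2.imwrite('pics/w1.png',p[:,:,::-1])
R=np.array(o['tool_rot']); print(o['t'],o['position'],np.arctan2(R[1,1],R[0,1]),R[:,2],o['gripper_width'])
t=-.3334; g=np.array([.4770,.2965]); q=W[d>0]; e=q[:,:2]-g
X=e[:,0]*np.cos(t)+e[:,1]*np.sin(t); Y=-e[:,0]*np.sin(t)+e[:,1]*np.cos(t)
k=(q[:,2]>.058)&(q[:,2]<.078)&(abs(X)<.04)&(abs(Y)<.03)
print(k.sum(),'grip X',np.percentile(X[k],[1,50,99]).round(4),'Y',np.percentile(Y[k],[1,50,99]).round(4),'z',np.median(q[k][:,2]))
if k.sum()>5: print(cv2.minAreaRect(np.ascontiguousarray(q[k][:,:2],dtype=np.float32)))
k=(q[:,2]>.085)&(q[:,2]<.13)&(abs(Y)<.05)&(abs(X)<.06); print('obst',k.sum(),X[k].max() if k.any() else None,q[k][:,2].max() if k.any() else None)
E
```

```text
2.4667 [0.47247728 0.31979991 0.19267736] 1.2372110406816883 [ 1.21893369e-03  9.07880793e-04 -9.99998845e-01] 0.051308996421900246
1005 grip X [-0.0201 -0.0012  0.0208] Y [-0.0121 -0.      0.0114] z 0.06588544354009224
((0.4773785173892975, 0.2961041331291199), (0.024956852197647095, 0.04151332750916481), 70.38581848144531)
obst 3850 -0.02919629394768182 0.12344867314196478
```

View pics/w1.png

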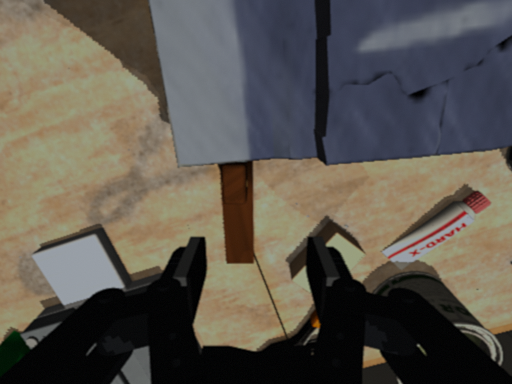

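The wrist view shows the wedge at (238,215) with its grip at (236,185). It agrees with the top fit within 1 mm, and the obstacle ends behind the grip. I'll descend with the grasp set forward on the grip.

>>> send_rows --pt "0.014 -0.027 0 0 0.2" --pt "0.014 -0.027 -0.01 0 0.2" --pt "0.014 -0.027 -0.04 0 0.2" --pt "0.014 -0.027 -0.07 0 0.2" --pt "0.014 -0.027 -0.095 0 0.2" --pt "0.014 -0.027 -0.115 0 0.2" --pt "0.014 -0.027 -0.128 0 0.2" --pt "0.014 -0.027 -0.135 0 0.2" --pt "0.014 -0.027 -0.135 0 0.2" --pt "0.014 -0.027 -0.135 0 0.2"

```text
t: 3.35
position: [0.4865, 0.2924, 0.0571]
tool_rot: [[-0.945, 0.328, 0.0], [0.328, 0.945, -0.0], [-0.0, 0.0, -1.0]]
wrist_force: [0.3, 0.3, 0.7]
gripper_width: 0.0512
grip_force: 0.0
```

>>> send_rows --pt "0 0 0 0 -1" --pt "0 0 0 0 -1" --pt "0 0 0 0 -1" --pt "0 0 0 0 -1" --pt "0 0 0 0 -1" --pt "0 0 0 0 -1" --pt "0 0 0 0 -1" --pt "0 0 0 0 -1" --pt "0 0 0 0 -1" --pt "0 0 0 0 -1"

```text
t: 4.18
position: [0.4861, 0.2924, 0.0569]
tool_rot: [[-0.945, 0.328, -0.0], [0.328, 0.945, -0.0], [0.0, -0.0, -1.0]]
wrist_force: [-0.8, 0.6, -0.3]
gripper_width: 0.0005
grip_force: 0.0
```

Closed on nothing, so I'll look.

```bash
python3 - <<'E'
from h import *
p,d=capture('side'); W=cloud('side',d); 
a=cv2.resize(p[110:210,160:300],None,fx=4,fy=4,interpolation=3)
p2,d2=capture('top'); b=cv2.resize(p2[150:280,100:230],None,fx=1.7,fy=1.7)
im=np.zeros((400,790,3),np.uint8); im[:,:560]=a; im[:221,565:786]=b
cv2.imwrite('pics/g1.png',im[:,:,::-1])
E
```

```text
(no output)
```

View pics/g1.png

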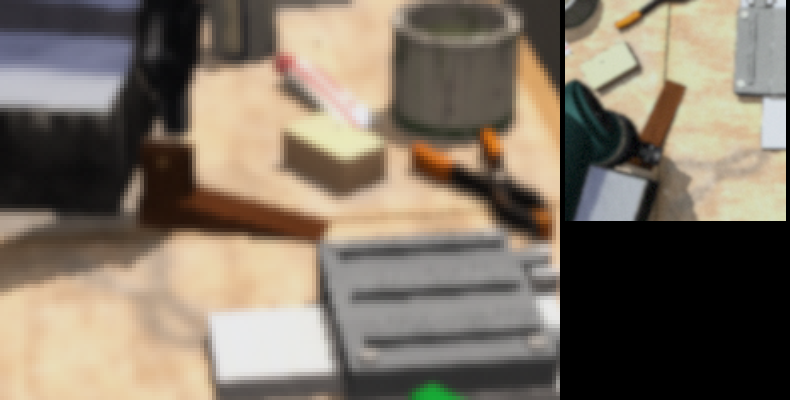

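The side view shows the wedge still standing at (170,190) in the crop. The fingers are beyond or above it at (180,80). I'll measure both.

```bash
python3 - <<'E'
from h import *
o=get_obs(); print(o['position'],o['gripper_width'],o['t'])
for c in ['side','top','wrist']:
    o=get_obs(); p,d=capture(c); W=cloud(c,d,o)
    if c=='wrist': cv2.imwrite('pics/w2.png',p[:,:,::-1])
    x,y,z=W[...,0],W[...,1],W[...,2]
    br=(p[...,0]>p[...,2]*1.6)&(p[...,0]<150)&(d>0)&(x>.4)&(x<.65)&(y>.2)&(y<.36)&(z<.09)&(z>.004)
    q=W[br]; print(c,len(q))
    if len(q)>20:
        print('rect',cv2.minAreaRect(np.ascontiguousarray(q[:,:2],dtype=np.float32)))
        g=q[q[:,2]>.045]; print('grip',len(g),np.percentile(g,[2,50,98],0).round(4).tolist() if len(g) else None)
    dk=(p.max(-1)<70)&(d>0)&(x>.44)&(x<.56)&(y>.22)&(y<.36)&(z>.03)&(z<.16)&~br
    q=W[dk]
    if c!='wrist':
      for z0 in np.arange(.03,.16,.02):
        k=q[(q[:,2]>z0)&(q[:,2]<z0+.02)]
        if len(k)>3: print('dark z',z0.round(2),len(k),np.percentile(k[:,:2],[5,95],0).round(3).tolist())
E
```

```text
[0.48607797 0.29242736 0.05686304] -6.650459905933278e-05 4.2833
side 605
rect ((0.5438928604125977, 0.3124193847179413), (0.12014733999967575, 0.1906833052635193), 72.80052185058594)
grip 107 [[0.4573, 0.2775, 0.046], [0.4756, 0.2856, 0.0605], [0.4946, 0.3028, 0.0683]]
dark z 0.03 32 [[0.441, 0.289], [0.457, 0.357]]
dark z 0.05 26 [[0.442, 0.29], [0.457, 0.357]]
dark z 0.07 40 [[0.443, 0.28], [0.49, 0.347]]
dark z 0.09 67 [[0.441, 0.278], [0.49, 0.353]]
dark z 0.11 38 [[0.465, 0.259], [0.503, 0.317]]
dark z 0.13 67 [[0.463, 0.244], [0.503, 0.296]]
dark z 0.15 42 [[0.46, 0.237], [0.506, 0.303]]
top 520
rect ((0.502258837223053, 0.28100717067718506), (0.049632590264081955, 0.1973087340593338), 80.62810516357422)
grip 42 [[0.4031, 0.272, 0.049], [0.4624, 0.2933, 0.0653], [0.4948, 0.3068, 0.0802]]
dark z 0.13 12 [[0.464, 0.257], [0.487, 0.268]]
wrist 2647
rect ((0.5443627834320068, 0.28964197635650635), (0.15857431292533875, 0.09871166199445724), 20.287099838256836)
grip 1925 [[0.4604, 0.2841, 0.0625], [0.4725, 0.2986, 0.066], [0.488, 0.3105, 0.082]]
```

View pics/w2.png

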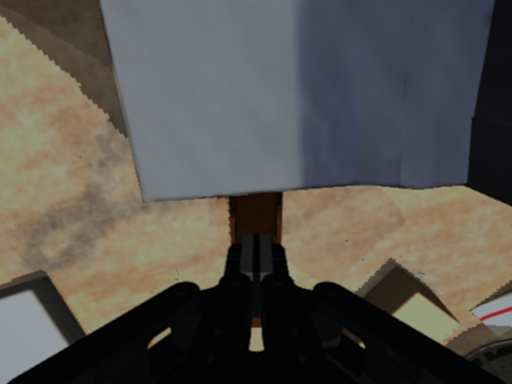

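```bash
python3 - <<'E'
from h import *
o=get_obs(); p,d=capture('wrist'); W=cloud('wrist',d,o); c=calibration('wrist')
T=np.linalg.inv(np.array(c['tool_from_camera'])); print(np.array(c['tool_from_camera']).round(3))
R=np.array(o['tool_rot'])
for z in (.017,-.002,0,-.03):
    a=T@[0,0,z,1]; print(z,'px',c['cx']-a[0]/a[2]*c['fx'],c['cy']+a[1]/a[2]*c['fy'],'depth',-a[2])
tl=(W-np.array(o['position']))@R
for r in (200,215,230,238,244,250,260,270,280,300,320,340): print(r,[ (d[r,k].round(3),tl[r,k].round(3).tolist()) for k in (245,268)])
print({k:o[k] for k in ('wrist_force','ft_torque')})
E
```

```text
[[ 0.001  0.948  0.317  0.082]
 [ 1.    -0.001 -0.     0.001]
 [ 0.     0.317 -0.948 -0.161]
 [ 0.     0.     0.     1.   ]]
0.017 px 253.64802531391123 220.49883267335215 depth 0.19479165514464553
-0.002 px 253.40296819834109 234.3818387445107 depth 0.17677072818058168
0 px 253.43109161565567 232.78858742262196 depth 0.17866766786100946
-0.03 px 252.93465874979273 260.91256364205725 depth 0.15021357265459284
200 [(np.float32(0.162), [0.024, -0.004, -0.009]), (np.float32(0.162), [0.024, 0.008, -0.009])]
215 [(np.float32(0.165), [0.015, -0.004, -0.01]), (np.float32(0.166), [0.015, 0.008, -0.008])]
230 [(np.float32(0.168), [0.006, -0.005, -0.009]), (np.float32(0.168), [0.006, 0.008, -0.009])]
238 [(np.float32(0.149), [0.011, -0.004, -0.028]), (np.float32(0.15), [0.011, 0.007, -0.027])]
244 [(np.float32(0.142), [0.012, -0.004, -0.034]), (np.float32(0.142), [0.012, 0.007, -0.034])]
250 [(np.float32(0.138), [0.011, -0.003, -0.039]), (np.float32(0.137), [0.012, 0.007, -0.04])]
260 [(np.float32(0.13), [0.011, -0.003, -0.048]), (np.float32(0.13), [0.012, 0.007, -0.048])]
270 [(np.float32(0.123), [0.011, -0.003, -0.055]), (np.float32(0.123), [0.011, 0.006, -0.055])]
280 [(np.float32(0.115), [0.012, -0.003, -0.063]), (np.float32(0.115), [0.012, 0.006, -0.063])]
300 [(np.float32(0.105), [0.012, -0.002, -0.074]), (np.float32(0.105), [0.012, 0.006, -0.074])]
320 [(np.float32(0.101), [0.008, -0.002, -0.079]), (np.float32(0.094), [0.013, 0.005, -0.084])]
340 [(np.float32(0.114), [-0.008, -0.003, -0.071]), (np.float32(0.098), [0.005, 0.005, -0.084])]
{'wrist_force': array([-0.31628209,  0.42965695,  0.8272042 ]), 'ft_torque': array([-0.00944614,  0.01014329, -0.04936033])}
```

The wrist and side depths agree that the fingertips end about 25 mm behind the reported TCP (world z ≈ 0.082), not 17 mm ahead of it. So the hand closed above the grip, and nothing moved. I'll reopen and go about 40 mm lower, watching the force.

>>> send_rows --pt "0 0 0 0 0.2" --pt "0 0 0 0 0.2" --pt "0 0 0 0 0.2" --pt "0 0 0 0 0.2" --pt "0 0 0 0 0.2" --pt "0 0 0 0 0.2" --pt "0 0 -0.005 0 0.2" --pt "0 0 -0.01 0 0.2" --pt "0 0 -0.015 0 0.2" --pt "0 0 -0.02 0 0.2"

```text
t: 5.32
position: [0.4859, 0.2923, 0.0361]
tool_rot: [[-0.945, 0.328, -0.0], [0.328, 0.945, -0.0], [0.0, -0.0, -1.0]]
wrist_force: [-0.4, -0.2, 0.0]
gripper_width: 0.0516
grip_force: 0.0
```

>>> send_rows --pt "0 0 -0.003 0 0.2" --pt "0 0 -0.006 0 0.2" --pt "0 0 -0.009 0 0.2" --pt "0 0 -0.012 0 0.2" --pt "0 0 -0.014 0 0.2" --pt "0 0 -0.016 0 0.2" --pt "0 0 -0.018 0 0.2" --pt "0 0 -0.018 0 0.2" --pt "0 0 -0.018 0 0.2" --pt "0 0 -0.018 0 0.2"

```text
t: 6.15
position: [0.4862, 0.2924, 0.019]
tool_rot: [[-0.945, 0.328, 0.0], [0.328, 0.945, 0.0], [-0.0, 0.0, -1.0]]
wrist_force: [-0.4, -0.4, 0.4]
gripper_width: 0.0514
grip_force: 0.0
```

>>> send_rows --pt "0 0 0 0 -1" --pt "0 0 0 0 -1" --pt "0 0 0 0 -1" --pt "0 0 0 0 -1" --pt "0 0 0 0 -1" --pt "0 0 0 0 -1" --pt "0 0 0 0 -1" --pt "0 0 0 0 -1" --pt "0 0 0 0 -1" --pt "0 0 0 0 -1"

```text
t: 6.98
position: [0.4863, 0.2925, 0.0193]
tool_rot: [[-0.945, 0.328, 0.0], [0.328, 0.945, 0.0], [-0.0, 0.0, -1.0]]
wrist_force: [0.1, -1.2, 5.1]
gripper_width: 0.0227
grip_force: 79.1
```

Gripped: 22.7 mm wide, 79 N. Now I'll lift, clear the obstacle in -y, turn, and go to a hover in front of the apron.

>>> send_rows --pt "0 0 0.008 0 -1" --pt "0 0 0.025 0 -1" --pt "0 0 0.045 0 -1" --pt "0 0 0.065 0 -1" --pt "0 -0.005 0.08 0 -1" --pt "0 -0.02 0.09 0 -1" --pt "0 -0.04 0.09 0 -1" --pt "0 -0.06 0.09 0 -1" --pt "0 -0.08 0.09 0 -1" --pt "0 -0.1 0.09 0 -1"

```text
t: 7.82
position: [0.4851, 0.1899, 0.1087]
tool_rot: [[-0.945, 0.328, -0.001], [0.328, 0.945, -0.001], [0.001, -0.002, -1.0]]
wrist_force: [0.5, -0.2, -2.1]
gripper_width: 0.0226
grip_force: 78.6
```

>>> send_rows --pt "-0.003 -0.02 0 0.04 -1" --pt "-0.008 -0.04 0 0.08 -1" --pt "-0.014 -0.06 0 0.13 -1" --pt "-0.02 -0.08 0 0.18 -1" --pt "-0.026 -0.095 0 0.23 -1" --pt "-0.032 -0.11 0 0.28 -1" --pt "-0.038 -0.12 0 0.32 -1" --pt "-0.044 -0.126 0 0.334 -1" --pt "-0.047 -0.128 0 0.334 -1" --pt "-0.047 -0.128 0 0.334 -1"

```text
t: 8.65
position: [0.4376, 0.0634, 0.1087]
tool_rot: [[-1.0, 0.002, -0.002], [0.002, 1.0, -0.001], [0.002, -0.001, -1.0]]
wrist_force: [0.5, -0.1, -1.6]
gripper_width: 0.0229
grip_force: 78.5
```

```bash
cat > m.py <<'E'
from h import *
import sys
o=get_obs(); R=np.array(o['tool_rot']); print(o['t'],np.round(o['position'],4),'yaw',np.arctan2(R[1,1],R[0,1])-np.pi/2,o['wrist_force'].round(1),o['grip_force'])
for c in ['side','top']:
    p,d=capture(c); W=cloud(c,d); np.savez(c+'2.npz',p=p,d=d)
    for r in cut_out(c,'wedge')[:3]:
        m=r['pixels']&(d>0); col=p[m].mean(0)
        if col[1]>col[0]: continue
        q=W[m]; q=q[(q[:,2]>.01)&(q[:,2]<.2)]
        b=np.ascontiguousarray(q[:,:2],dtype=np.float32)
        print(c,round(r['conf'],2),len(q),cv2.minAreaRect(b),np.percentile(q,[1,50,99],0).round(4).tolist())
        xb=np.arange(.35,.66,.02)
        for x0 in xb:
            k=q[(q[:,0]>x0)&(q[:,0]<x0+.02)]
            if len(k)>5: print('  x',x0.round(2),'y',np.percentile(k[:,1],[5,95]).round(4),'z',np.percentile(k[:,2],[10,50,90]).round(4))
E
python3 m.py
```

```text
8.65 [0.4376 0.0634 0.1087] yaw -0.0016983535350265644 [ 0.5 -0.1 -1.6] 78.48352432250977
side 0.9 758 ((0.47866347432136536, 0.15251590311527252), (0.14859089255332947, 0.2511094808578491), 1.2643276453018188) [[0.4066, 0.0422, 0.0594], [0.4573, 0.0503, 0.1041], [0.5517, 0.2713, 0.1568]]
  x 0.39 y [0.0449 0.2739] z [0.0415 0.1147 0.1529]
  x 0.41 y [0.0438 0.0648] z [0.0956 0.1242 0.1556]
  x 0.43 y [0.0429 0.0534] z [0.094  0.1095 0.1223]
  x 0.45 y [0.0434 0.0779] z [0.0931 0.1086 0.1124]
  x 0.47 y [0.0438 0.0785] z [0.0931 0.1046 0.1087]
  x 0.49 y [0.0443 0.0769] z [0.0917 0.1016 0.1051]
  x 0.51 y [0.0435 0.0798] z [0.0919 0.0982 0.1007]
  x 0.53 y [0.0444 0.0787] z [0.091  0.0943 0.0968]
  x 0.55 y [0.0475 0.076 ] z [0.0915 0.0927 0.0938]
top 0.7 199 ((0.5372945666313171, 0.067391037940979), (0.0407295897603035, 0.03410201892256737), 2.9662654399871826) [[0.5174, 0.0499, 0.0901], [0.5374, 0.0683, 0.0959], [0.557, 0.0848, 0.1029]]
  x 0.51 y [0.05   0.0832] z [0.0959 0.0991 0.1016]
  x 0.53 y [0.0508 0.0838] z [0.0922 0.0956 0.0987]
  x 0.55 y [0.055  0.0836] z [0.0904 0.092  0.0947]
```

Wedge is level, tip at x≈0.556, on the notch axis within 2 mm. Now lowering to the apron.

>>> send_rows --pt "0 0 -0.012 0 -1" --pt "0 0.001 -0.027 0 -1" --pt "0 0.001 -0.042 0 -1" --pt "0 0.001 -0.054 0 -1" --pt "0 0.001 -0.06 0 -1" --pt "0 0.001 -0.063 0 -1" --pt "0 0.001 -0.065 0 -1" --pt "0 0.001 -0.065 0 -1" --pt "0 0.001 -0.065 0 -1" --pt "0 0.001 -0.065 0 -1"

```text
t: 9.68
position: [0.4396, 0.0655, 0.0444]
tool_rot: [[-1.0, -0.0, 0.001], [-0.0, 1.0, 0.0], [-0.001, 0.0, -1.0]]
wrist_force: [1.0, -0.2, -1.3]
gripper_width: 0.0226
grip_force: 78.5
```

>>> send_rows --pt "0 0 -0.0005 0 -1" --pt "0 0 -0.001 0 -1" --pt "0 0 -0.0015 0 -1" --pt "0 0 -0.002 0 -1" --pt "0 0 -0.002 0 -1" --pt "0 0 -0.002 0 -1" --pt "0 0 -0.002 0 -1" --pt "0 0 -0.002 0 -1" --pt "0 0 -0.002 0 -1" --pt "0 0 -0.002 0 -1"

```text
t: 10.52
position: [0.4391, 0.0654, 0.0419]
tool_rot: [[-1.0, -0.0, 0.0], [-0.0, 1.0, 0.0], [-0.0, 0.0, -1.0]]
wrist_force: [0.4, -0.4, -2.4]
gripper_width: 0.0225
grip_force: 78.5
```

>>> send_rows --pt "0.003 0 -0.0005 0 -1" --pt "0.008 0 -0.0005 0 -1" --pt "0.014 0 -0.001 0 -1" --pt "0.02 0 -0.001 0 -1" --pt "0.026 0 -0.001 0 -1" --pt "0.032 0 -0.001 0 -1" --pt "0.038 0 -0.001 0 -1" --pt "0.042 0 -0.001 0 -1" --pt "0.042 0 -0.001 0 -1" --pt "0.042 0 -0.001 0 -1"

```text
t: 11.35
position: [0.4823, 0.0653, 0.0412]
tool_rot: [[-1.0, 0.0, 0.002], [0.0, 1.0, 0.0], [-0.002, 0.0, -1.0]]
wrist_force: [0.0, -0.5, 3.1]
gripper_width: 0.0227
grip_force: 79.1
```

```bash
cat > v.py <<'E'
from h import *
import sys
o=get_obs(); R=np.array(o['tool_rot']); print(o['t'],np.round(o['position'],4),o['wrist_force'].round(1),o['ft_torque'].round(2),o['grip_force'])
p,d=capture('side'); W=cloud('side',d); z0=np.load('side.npz'); W0=cloud('side',z0['d'])
x,y,z=W0[...,0],W0[...,1],W0[...,2]
pd,dd=capture('top'); V=cloud('top',dd); t0=np.load('top.npz'); V0=cloud('top',t0['d'])
for nm,A,B in (('side',W0,W),('top',V0,V)):
    # lid top height by x, at y away from arm
    r=[]
    for xa in (.58,.60,.62,.66,.70):
        m=lambda C:(C[...,0]>xa)&(C[...,0]<xa+.02)&(((C[...,1]>-.015)&(C[...,1]<.045)))&(C[...,2]>.04)&(C[...,2]<.08)
        r.append((round(float(np.mean(A[m(A)][:,2])*1e3),1),round(float(np.mean(B[m(B)][:,2])*1e3),1)))
    print(nm,'lid z before/after by x',r)
br=(p[...,0]>p[...,2]*1.5)&(p[...,0]<150)&(d>0)
q=W[br]; q=q[(q[:,0]>.35)&(q[:,0]<.6)&(q[:,1]>.03)&(q[:,1]<.1)&(q[:,2]<.1)]
for x0 in np.arange(.38,.6,.02):
    k=q[(q[:,0]>x0)&(q[:,0]<x0+.02)]
    if len(k)>5: print('  x',x0.round(2),'y',np.percentile(k[:,1],[5,95]).round(3),'z',np.percentile(k[:,2],[5,50,95]).round(4))
if len(sys.argv)>1:
    a=cv2.resize(p[140:240,170:320],None,fx=5,fy=5,interpolation=3); cv2.imwrite(sys.argv[1],a[:,:,::-1])
E
python3 v.py
```

```text
11.35 [0.4823 0.0653 0.0412] [ 0.  -0.5  3.1] [-0.12  0.03 -0.01] 79.05447006225586
side lid z before/after by x [(50.7, 50.5), (51.8, 51.5), (51.4, 51.3), (51.3, 51.3), (50.6, 50.6)]
top lid z before/after by x [(50.2, 49.7), (50.4, 50.4), (50.1, 50.3), (50.4, 50.6), (50.2, 49.8)]
  x 0.38 y [0.032 0.074] z [-0.0026 -0.0008  0.0015]
  x 0.4 y [0.033 0.079] z [-0.0027 -0.0005  0.0016]
  x 0.42 y [0.032 0.082] z [-0.003  -0.0009  0.0011]
  x 0.44 y [0.037 0.089] z [-0.0021  0.0019  0.0843]
  x 0.46 y [0.045 0.075] z [-0.002   0.0389  0.0878]
  x 0.48 y [0.046 0.076] z [-0.0011  0.0375  0.0512]
  x 0.5 y [0.046 0.076] z [0.0265 0.0404 0.0449]
  x 0.52 y [0.047 0.075] z [0.0263 0.0378 0.0413]
  x 0.54 y [0.047 0.077] z [0.0257 0.0338 0.037 ]
  x 0.56 y [0.047 0.079] z [0.0251 0.0303 0.0339]
```

Thin end is about 23 mm into the notch with the lid still shut, pressing lightly on the apron. Now driving in gently.

>>> send_rows --pt "0.003 0 0 0 -1" --pt "0.006 0 0 0 -1" --pt "0.009 0 0 0 -1" --pt "0.011 0 0 0 -1" --pt "0.013 0 0 0 -1" --pt "0.015 0 0 0 -1" --pt "0.017 0 0 0 -1" --pt "0.019 0 0 0 -1" --pt "0.021 0 0 0 -1" --pt "0.022 0 0 0 -1"

```text
t: 12.28
position: [0.4933, 0.0648, 0.0411]
tool_rot: [[-1.0, -0.001, -0.017], [-0.001, 1.0, -0.003], [0.017, -0.003, -1.0]]
wrist_force: [-15.7, 1.2, 22.9]
gripper_width: 0.0232
grip_force: 81.9
```

```bash
python3 v.py
```

```text
12.2833 [0.4933 0.0648 0.0411] [-15.7   1.2  22.9] [0.55 2.57 0.09] 81.85095191001892
side lid z before/after by x [(50.7, 50.4), (51.8, 51.5), (51.4, 51.4), (51.3, 51.4), (50.6, 50.4)]
top lid z before/after by x [(50.2, 50.2), (50.4, 50.4), (50.1, 50.4), (50.4, 50.2), (50.2, 50.0)]
  x 0.38 y [0.032 0.066] z [-0.0027 -0.0007  0.002 ]
  x 0.4 y [0.032 0.075] z [-0.0033 -0.0008  0.0013]
  x 0.42 y [0.032 0.08 ] z [-0.0025 -0.0003  0.0019]
  x 0.44 y [0.032 0.088] z [-0.0032 -0.0007  0.0013]
  x 0.46 y [0.04  0.077] z [-0.0022  0.041   0.0879]
  x 0.48 y [0.044 0.071] z [-0.0013  0.0367  0.076 ]
  x 0.5 y [0.044 0.071] z [0.0274 0.0419 0.054 ]
  x 0.52 y [0.046 0.076] z [0.0256 0.0391 0.0435]
  x 0.54 y [0.045 0.077] z [0.0267 0.0356 0.039 ]
  x 0.56 y [0.047 0.081] z [0.025  0.0322 0.0356]
```

The wedge met the lid as expected at about 34 mm. The arm is compliant (16 N for 11 mm of lag), so I'll ease the downward press and keep pushing in small steps.

>>> send_rows --pt "0 0 0.001 0 -1" --pt "0 0 0.002 0 -1" --pt "0.001 0 0.002 0 -1" --pt "0.002 0 0.002 0 -1" --pt "0.003 0 0.002 0 -1" --pt "0.004 0 0.002 0 -1" --pt "0.005 0 0.002 0 -1" --pt "0.006 0 0.002 0 -1" --pt "0.006 0 0.002 0 -1" --pt "0.006 0 0.002 0 -1"

```text
t: 13.22
position: [0.5023, 0.0645, 0.0414]
tool_rot: [[-1.0, -0.001, -0.013], [-0.001, 1.0, -0.002], [0.013, -0.002, -1.0]]
wrist_force: [-6.9, -0.4, 0.2]
gripper_width: 0.0228
grip_force: 78.8
```

>>> send_rows --pt "0.001 0 0 0 -1" --pt "0.002 0 0 0 -1" --pt "0.003 0 0 0 -1" --pt "0.004 0 0 0 -1" --pt "0.005 0 0 0 -1" --pt "0.006 0 0 0 -1" --pt "0.007 0 0 0 -1" --pt "0.008 0 0 0 -1" --pt "0.008 0 0 0 -1" --pt "0.008 0 0 0 -1"

```text
t: 14.05
position: [0.5104, 0.0645, 0.0414]
tool_rot: [[-1.0, -0.001, -0.012], [-0.001, 1.0, -0.002], [0.012, -0.002, -1.0]]
wrist_force: [-6.8, -0.3, 0.4]
gripper_width: 0.0226
grip_force: 78.8
```

```bash
python3 v.py pics/v1.png
```

```text
14.05 [0.5104 0.0645 0.0414] [-6.8 -0.3  0.4] [ 0.01  1.36 -0.01] 78.83501529693604
side lid z before/after by x [(50.7, 53.8), (51.8, 54.2), (51.4, 53.8), (51.3, 53.1), (50.6, 50.7)]
top lid z before/after by x [(50.2, 53.3), (50.4, 53.0), (50.1, 52.7), (50.4, 51.6), (50.2, 50.4)]
  x 0.38 y [0.031 0.061] z [-0.0036 -0.0009  0.0008]
  x 0.4 y [0.033 0.069] z [-0.0033 -0.0008  0.0018]
  x 0.42 y [0.031 0.075] z [-0.0035 -0.0011  0.0013]
  x 0.44 y [0.033 0.085] z [-0.0035 -0.0008  0.0011]
  x 0.46 y [0.036 0.083] z [-0.0034 -0.0005  0.0223]
  x 0.48 y [0.044 0.072] z [-0.0014  0.0508  0.0882]
  x 0.5 y [0.044 0.058] z [0.0262 0.0415 0.0535]
  x 0.52 y [0.044 0.071] z [0.0271 0.0413 0.0504]
  x 0.54 y [0.046 0.075] z [0.0258 0.0384 0.042 ]
  x 0.56 y [0.046 0.076] z [0.0262 0.0357 0.0397]
```

View pics/v1.png

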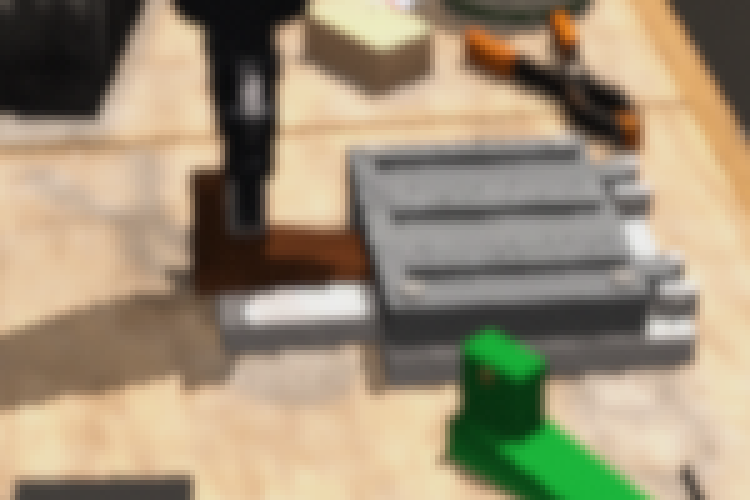

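The side view shows the wedge (280,250) flat on the apron and under the lid edge. The lid is clear of the gripper, with a gap of about 3.3 mm by both depth and travel. A final 3 mm, then settle.

>>> send_rows --pt "0.001 0 0 0 -1" --pt "0.002 0 0 0 -1" --pt "0.003 0 0 0 -1" --pt "0.003 0 0 0 -1" --pt "0.003 0 0 0 -1" --pt "0.003 0 0 0 -1" --pt "0.003 0 0 0 -1" --pt "0.003 0 0 0 -1" --pt "0.003 0 0 0 -1" --pt "0.003 0 0 0 -1"

```text
t: 14.98
position: [0.5134, 0.0645, 0.0414]
tool_rot: [[-1.0, -0.001, -0.012], [-0.001, 1.0, -0.002], [0.012, -0.002, -1.0]]
wrist_force: [-6.0, -0.2, 0.1]
gripper_width: 0.0229
grip_force: 78.8
```

```bash
python3 v.py | head -3; python3 -c "
from rig import *
o=get_obs();print(o['position'],o['joint_vel'].round(3));print(job_done())"
```

```text
14.9833 [0.5134 0.0645 0.0414] [-6.  -0.2  0.1] [ 0.04  1.4  -0.03] 78.84816884994507
side lid z before/after by x [(50.7, 54.3), (51.8, 54.9), (51.4, 53.9), (51.3, 53.4), (50.6, 51.5)]
top lid z before/after by x [(50.2, 53.8), (50.4, 53.2), (50.1, 53.0), (50.4, 51.6), (50.2, 50.4)]
[0.51346483 0.06451725 0.04137392] [ 0.001  0.    -0.001  0.001  0.001 -0.     0.   ]
the job is handed in; nothing more can be done
None
```

I handed the job in at about 15 s: the lid rests on the wedge with a gap of about 4 mm by depth measurement, the wedge lies on the apron still gripped at about 79 N, and the hand-in returned no verdict.

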